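# Set the safety can in the spill tray and hold its self-closing lid open

## Task

Lift the stainless safety can off its parking stand by the carrying handle, keeping it upright and its lid shut, set it down gently on the floor of the empty spill tray and let go of the handle. Then press the thumb plate of its self-closing lid down to the stop, pushing lightly (under 25 N in all), so that the filler neck is wide open for a colleague to pour, and finish while still holding it open; leave the other things on the bench where they are.

Things in the scene. Friction and masses are not known exactly. Their poses are not given: they have to be found in the camera images.
- can: Loose stainless safety can, 136 mm in diameter, 240 mm high over its handle, 0.4 to 0.9 kg, on the stand at the start, lid shut. Origin: centre of its underside; z up. Shoulder 115 mm up. Across the middle of its top a fixed bail: thin uprights at y = +-58 mm, a straight black grip bar between them along y. Filler neck and lid at x = +18 mm, thumb plate on the -x side. Its yaw varies.
- can_grip (a point): Middle of the can's black grip bar, 232 mm above the can's underside. Bar: 14 mm thick (can's x), 16 mm high, 78 mm long (can's y); take it from above, fingers closing along the can's x. Nothing within 30 mm below it; the lid's lever rises to 20 mm below bar height only 50 mm out on the -x side.
- lid (a joint): Self-closing lid of the can, rad: 0 shut, 0.70 wide open at its stop. A rigid rocker: cap on the +x side, thumb plate on the -x side, hinged along the can's y at x = -12 mm, z = 186 mm of the can. Pressing the thumb plate down opens it; a spring shuts it when let go: about 2.6 N at the plate to start, about 7 N at the stop.
- lid_pad (a point): Middle of the upper face of the thumb plate, moves with the lid. Plate 34 mm (can's x) by 26 mm (can's y). Lid shut: 70 mm from the can's axis on its -x side, 209 mm above its underside; it goes some 42 mm straight down to the stop (167 mm up, clear of the shoulder). Press it from above with closed fingers; that does not tip the standing can.
- stand: Fixed parking stand of grey and bare steel, 170 x 170 mm: a plate on four legs, its top 58 mm up; on it a thin round rail 160 mm across, 13 mm high, surrounds the can's foot. Origin: centre of its foot on the worktop. It stands behind the tube rack or to the right of it, the tray in the other place.
- tray: Fixed shallow grey spill tray, 180 x 180 mm outside (186 over its rolled rim), 172 x 172 mm inside, rolled rim 21 mm high, floor 4 mm above the worktop. Origin: centre of its underside; axes along its sides.
- tray_floor (a point): Centre of the tray's inner floor, axes as the tray's.
- sample_cup: Bystander: white lidded sample cup, 39 mm wide, 48 mm high, between stand and tray. Origin under its centre.
- drop_bottle: Bystander: slim dropper bottle, 25 mm wide, 94 mm high, between stand and tray, further back. Origin under its centre.
- stain_bottle: Bystander: small dark bottle, 48 mm wide, 105 mm high, left of the tube rack. Origin under its centre. (The tube rack itself is fixed, x 0.38 to 0.47, y -0.21 to 0.04, tubes up to 0.14 high: carry the can behind or over it.)
- cover_slips: Bystander: small carton 46 x 66 x 30 mm, left of the tube rack. Origin under its centre.

How it is judged:
By the outcome, as a careful person would: the job done as asked, in the order asked, and still so for the second after the job is handed in, while the arm keeps its last pose, push and grip.
It also fails if it takes over 58 s, if anything falls off the work surface, if the arm or the gripper's body presses on something with over 40 N, if the wrist force passes 120 N, or if a joint passes its speed limit or range.

## Robot

A 7-joint arm with a two-finger parallel gripper is mounted at the origin on a cart in front of the work surface, level with it; the furniture and walls round the work are solid. World frame = base frame: x ahead of the robot, y to its left, z up, the work surface at z = 0. Lengths are in mm, angles in rad, forces in N, time in s.
With the tool pointing down it reaches from about 400 to 850 mm from the base axis. Payload 4.5 kg.
Tool frame: the origin (TCP) lies midway between the tips of the shut fingers; the grasp point (between the pads) lies 19 mm behind it; z points along the fingers, y is the line along which they close (so a half turn about z gives the same grasp; the last joint's range is limited). The gripper opens to 88 mm and grips with 3 to 60 N. Pads are 18 mm wide; open, the fingers measure 123 mm over their backs; the gripper's body (75 mm by 187 mm) begins 45 mm behind the grasp point.
Start: joints at [-1.156, 0.689, -0.195, 1.565, 0.157, 0.902, -0.215], TCP at [232.273, 580.264, 201.943] pointing down, gripper open.
Joint ranges: [-3.01, 3.01], [-0.46, 2.08], [-1.47, 1.51], [0.13, 2.56], [-1, 4.14], [0.04, 2.09], [-2.66, 2.66]. Speed limits (rad/s): [2.57, 2.57, 3.14, 3.14, 3.14, 3.14, 3.14].

## Interface

Orientations are given as a unit quaternion [x, y, z, w].
In Python, from cell import * gives the robot as it stands.
- The arm moves only by the shell command python3 -m pendant 'ROWS'. ROWS is a JSON object of lists of equal length, an entry for each row: "gripper": the opening, from -1 (shut) to 1 (fully open); "dp": the shift along the tool's x, y, z in m, a list of three; "spin": the turn about the tool's z in rad. A call has 1 to 5 rows; each row shifts and turns the commanded pose from where the row before left it, along the tool's axes as they then stand; what a row does not reach is not made up. A row lasts 1/10 s, in which the tool goes at most 50 mm and 8.59 degrees, less where a joint would pass 70% of its speed; a pose out of reach is approached as far as the arm can. A call is refused whole if a number of a shift passes 0.05 or a number of a turn 0.15, either way. A call with a gripper value outside its range is refused whole. The fingers move at their own pace and stop on an object; the grip force is fixed at half the most. Time passes only in rows, so rows that do not move let the fingers close. It gives the time, the measured TCP pose, the force, the opening and the grip force at its end, in the units of the state.
- sense(): the state, without advancing time (a new reading comes with each control period).
- capture(name): name is "scene" or "side" or "wrist"; returns a dict with "pixels" (480x640x3 uint8, red, green, blue), "intrinsics" (3x3 intrinsics, pixels), "xyz" and "orientation" of the camera in the world. Camera axes: x right, y up, looking along -z (the intrinsics and any distortion apply to the point x, -y, -z); pixel columns grow to the right and rows downward; lengths in mm; the calibration is good to about 2 mm. A picture is of the moment at which its call begins. There is no depth.
- hand_in(): hands the job in; it is judged then, once.
The state is a dict: "time": time; "joints": joint angles; "qvel": joint speeds; "joint_torque": joint torques, N m; "eef_pos": TCP position; "orientation": TCP orientation; "force": force on the tool from outside, world axes, zero at the start; "ft_torque": the same for the moment, N m; "grip_width": finger opening in mm; "gripper_force": force on a finger pad.
Only numpy, scipy, OpenCV 4.12 (cv2) and the standard library are available. Lean on these libraries where they do the work, as an engineer would, in place of code of your own. Each camera call takes 0.05 s, during which the arm holds its last target. There are 200 camera calls.

## Working session

There is one attempt and no reset: what is moved stays moved. The work goes in short steps, Python scripts to look and compute and a shell command to move; the robot and the scene stay as the last step left them, time stands still between calls to the robot, and variables do not carry over. Pictures are saved under pics/ and viewed, at most 10 in all, crops included, and the job is handed in when it is done.

```bash
mkdir -p pics; ls; cat > h.py <<'E'
from cell import *
import numpy as np, cv2
from scipy.spatial.transform import Rotation as R
def cam(name,fn=None):
    c=capture(name)
    if fn: cv2.imwrite('pics/'+fn,c['pixels'][:,:,::-1])
    return c
def ray(c,u,v):
    K=np.array(c['intrinsics']); d=np.array([(u-K[0,2])/K[0,0],-(v-K[1,2])/K[1,1],-1.])
    return np.array(c['xyz'],float),R.from_quat(c['orientation']).apply(d)
def plane(c,u,v,z):
    o,d=ray(c,u,v); return o+d*(z-o[2])/d[2]
def proj(c,p):
    K=np.array(c['intrinsics']); q=R.from_quat(c['orientation']).inv().apply(np.array(p,float)-c['xyz'])
    return K[0,2]+K[0,0]*q[0]/-q[2], K[1,2]-K[1,1]*q[1]/-q[2]
E
python3 - <<'E'
from h import *
s=sense();print(s['time'],s['eef_pos'],s['orientation'],s['grip_width'])
for n in('scene','side','wrist'):
    c=cam(n,n+'0.png');print(n,c['xyz'],c['orientation'],c['intrinsics'],[k for k in c])
E
```

```text
pics
0.0 [232.0790973  579.55186896 201.0874117 ] [ 1.89204090e-01  9.81937342e-01 -9.25610992e-04 -1.11177337e-04] 88.34947728395858
scene [-120.45686777  917.70975691 1192.49303532] [-0.11272269  0.41133959  0.87014819 -0.24685111] [[605.31832611   0.         320.57129385]
 [  0.         605.31832611 235.12292471]
 [  0.           0.           1.        ]] ['pixels', 'intrinsics', 'xyz', 'orientation']
side [  388.86558441 -1302.81232108   853.94903182] [ 0.51080687 -0.02328116 -0.05022689  0.85791118] [[568.70380734   0.         319.49300911]
 [  0.         568.70380734 237.74644753]
 [  0.           0.           1.        ]] ['pixels', 'intrinsics', 'xyz', 'orientation']
wrist [161.65934245 607.7449427  384.08375407] [-0.12257235 -0.08221976  0.55418529  0.81920363] [[349.4263013    0.         318.13688933]
 [  0.         349.4263013  240.93883978]
 [  0.           0.           1.        ]] ['pixels', 'intrinsics', 'xyz', 'orientation']
```

View pics/scene0.png

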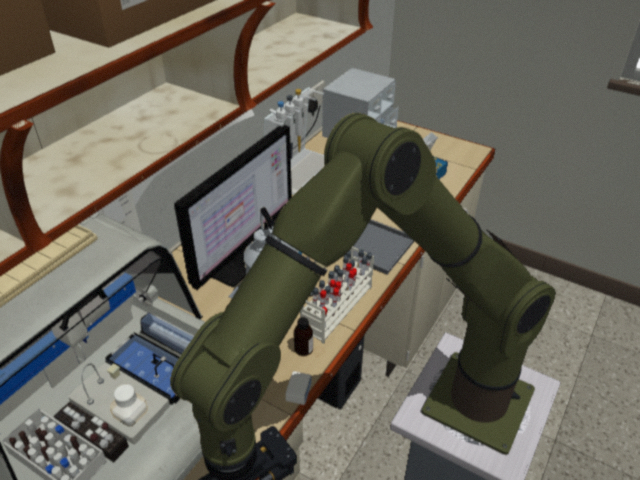

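View pics/side0.png

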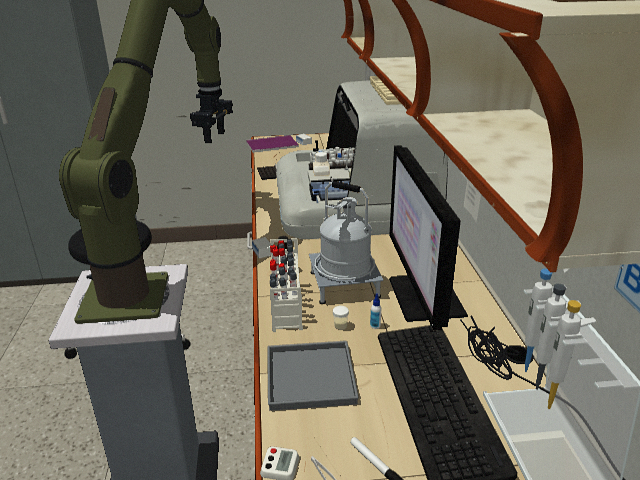

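The scene view mostly shows the arm, which hides the can. The side view shows the can on its stand behind the rack (bar at about (346,186)) and the tray to the right of the rack, spanning about (268..358, 342..409). I'll enlarge both areas.

```bash
python3 - <<'E'
import cv2
from h import *
im=cv2.imread('pics/side0.png')
a=cv2.resize(im[170:290,300:400],None,fx=5,fy=5,interpolation=cv2.INTER_CUBIC)
b=cv2.resize(im[330:415,260:365],None,fx=2.8,fy=2.8,interpolation=cv2.INTER_CUBIC)
o=np.zeros((600,800,3),np.uint8);o[:,:500]=a;o[:b.shape[0],500:500+b.shape[1]]=b[:,:300]
cv2.imwrite('pics/crop1.png',o)
c=cam('side')
for p in[(268,345),(351,342),(357,402),(268,409)]:print(plane(c,*p,21).round())
print(plane(c,346,186,290).round())
E
```

```text
[ 375. -271.   21.]
[ 565. -284.   21.]
[ 547. -471.   21.]
[ 369. -469.   21.]
[592.  -9. 290.]
```

View pics/crop1.png

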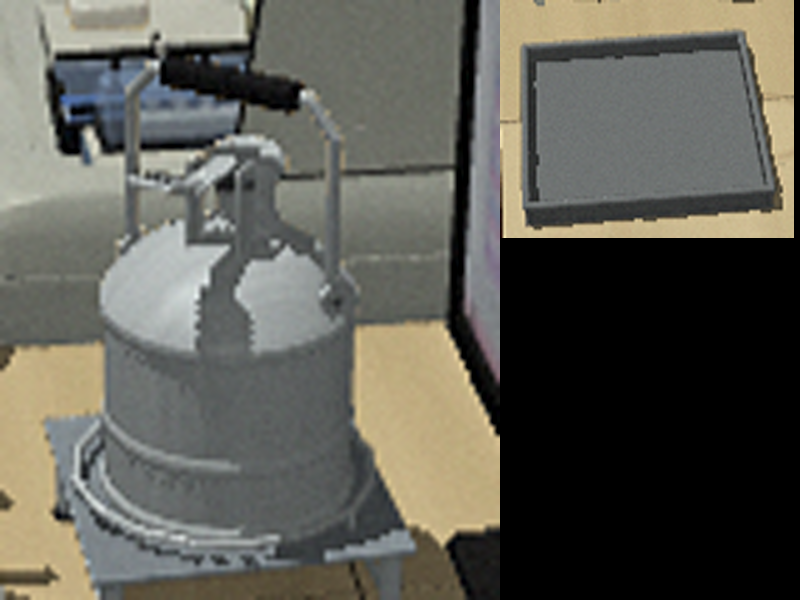

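The bar's ends are at about (332,184) and (360.5,189). The thumb plate faces the side camera, low and left of the bar. The tray rim corners are at (268.2,346), (347.5,342), (359,397) and (269,404).

```bash
python3 - <<'E'
from h import *
c=cam('side')
T=[plane(c,*p,21) for p in[(268.2,346.1),(347.5,341.8),(359.3,396.8),(268.9,403.9)]]
for t in T:print(t.round())
print('tray',np.mean(T,0).round(), [np.linalg.norm(T[i]-T[i-1]).round() for i in range(4)])
a,b=plane(c,332,184,290),plane(c,360.6,189.2,290)
print(a.round(),b.round(),(a+b)/2,np.linalg.norm(a-b),np.degrees(np.arctan2(*(b-a)[1::-1])))
# can foot ellipse / body edges
for p in [(320.5,240),(370.5,240)]: print(plane(c,*p,150).round())
# stand corners at z58
for p in [(309,254),(382.5,279),(319,286)]: print(plane(c,*p,58).round())
q=R.from_quat(sense()['orientation']).as_matrix();print(q.round(3))
E
```

```text
[ 376. -275.   21.]
[ 557. -282.   21.]
[ 554. -458.   21.]
[ 371. -455.   21.]
tray [ 464. -368.   21.] [np.float64(180.0), np.float64(181.0), np.float64(175.0), np.float64(183.0)]
[559.   8. 290.] [625. -34. 290.] [591.8635127  -12.90470392 290.        ] 77.72644637164306 -32.53331533436499
[525. -25. 150.]
[652. -42. 150.]
[502.  65.  58.]
[678. -88.  58.]
[512. -99.  58.]
[[-0.928  0.372 -0.   ]
 [ 0.372  0.928 -0.001]
 [-0.    -0.001 -1.   ]]
```

View pics/wrist0.png

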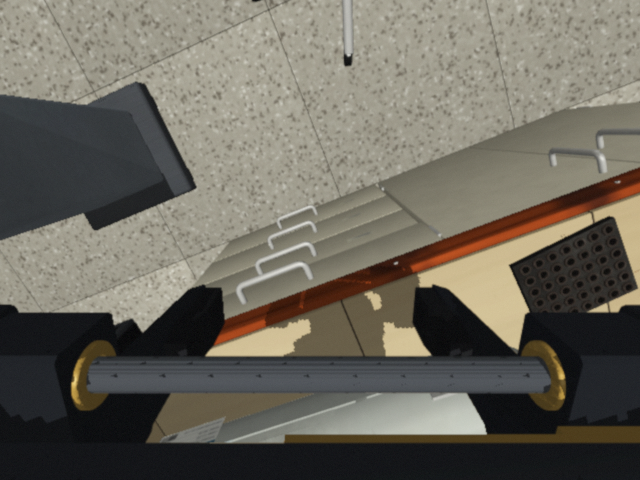

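The wrist view shows only the floor and bench edge. The side measurement agrees with the given sizes: bar 77.7 mm (78 expected) and tray about 180 mm. So the grip is near (592,-13,290) with can +x at about 57.5°, and I need spin ≈ +0.187. Next I'll raise the arm and swing it round.

```bash
python3 - <<'E'
from h import *
c=cam('side')
for n,p,z in [('hoodfront',(283,228),0),('scope',(305,225),0),('monbase',(392,278),0),('monbase2',(408,318),0),('monbase3',(462,312),0),('cup',(341,327),0),('bot',(376,326),0),('montop z400',(396,148),400),('montop near z400',(458,212),400)]: print(n,plane(c,*p,z).round())
s=sense();M=R.from_quat(s['orientation']).as_matrix()
for w in [(150,-130,200),(210,-463,0)]: print((M.T@np.array(w)).round())
E
python3 -m pendant '{"gripper":[1,1,1,1,1],"dp":[[0,0,-0.045],[0,0,-0.045],[0,0,-0.045],[0,0,-0.045],[0,0,-0.045]],"spin":[0.05,0.05,0.05,0.037,0]}'
```

```text
hoodfront [442. 343.   0.]
scope [515. 355.   0.]
monbase [726.   3.   0.]
monbase2 [ 725. -183.   -0.]
monbase3 [ 866. -176.    0.]
cup [ 554. -199.   -0.]
bot [ 639. -205.    0.]
montop z400 [702. -56. 400.]
montop near z400 [ 736. -407.  400.]
[-188.  -65. -200.]
[-367. -352.    0.]
time: 0.8
eef_pos: [232.1, 579.8, 429.0]
orientation: [0.28, 0.96, 0.0, 0.0]
force: [0.6, -0.0, 0.2]
grip_width: 88.3
gripper_force: 0.0
```

```bash
python3 -m pendant '{"gripper":[1,1,1,1,1],"dp":[[-0.033,-0.026,0],[-0.033,-0.026,0],[-0.033,-0.026,0],[-0.033,-0.026,0],[-0.033,-0.026,0]],"spin":[0,0,0,0,0]}'; python3 -m pendant '{"gripper":[1,1,1,1,1],"dp":[[-0.037,-0.026,0],[-0.037,-0.026,0],[-0.037,-0.026,0],[-0.037,-0.026,0],[-0.037,-0.026,0]],"spin":[0,0,0,0,0]}'; cat >> h.py <<'E'
def st(t=None):
    s=sense();M=R.from_quat(s['orientation']).as_matrix()
    print('t',s['time'],'pos',np.round(s['eef_pos'],1),'yang',np.degrees(np.arctan2(M[1,1],M[0,1])).round(1),'tilt',np.round(M[:,2],3),'w',round(s['grip_width'],1),'gf',s['gripper_force'],'F',np.round(s['force'],1),'q',np.round(s['joints'],2))
    if t is not None: print('to go (tool)',(M.T@(np.array(t)-s['eef_pos'])).round(1))
E
python3 -c "
from h import *
st((592,-13,420))"
```

```text
time: 1.3
eef_pos: [301.8, 380.1, 427.0]
orientation: [0.28, 0.96, 0.0, 0.0]
force: [0.6, 0.5, 0.3]
grip_width: 87.9
gripper_force: 0.0
time: 1.8
eef_pos: [387.8, 171.0, 427.1]
orientation: [0.28, 0.96, 0.0, 0.0]
force: [0.7, 1.2, -0.5]
grip_width: 88.0
gripper_force: 0.0
t 1.8 pos [387.8 171.  427.1] yang 57.5 tilt [ 0.001  0.    -1.   ] w 88.0 gf 0.0 F [ 0.7  1.2 -0.5] q [-0.52  0.17 -0.    1.73  0.    1.24  0.48]
to go (tool) [-271.1  -45.3    7.2]
```

```bash
python3 -m pendant '{"gripper":[0.2,0.2,0.2,0.2,0.2],"dp":[[-0.045,-0.0075,0.001],[-0.045,-0.0075,0.001],[-0.045,-0.0075,0.001],[-0.045,-0.0075,0.001],[-0.045,-0.0075,0.001]],"spin":[0,0,0,0,0]}'; python3 -m pendant '{"gripper":[0.2,0.2,0.2],"dp":[[-0.030,-0.005,0],[-0.015,-0.003,0],[0,0,0]],"spin":[0,0,0]}'
python3 - <<'E'
from h import *
st((592,-13,420))
a=cam('wrist');b=cam('side');d=cam('scene')
o=np.hstack([cv2.resize(a['pixels'],(400,300)),cv2.resize(d['pixels'],(400,300))])
s=b['pixels'][130:290,270:430];s=cv2.resize(s,(300,300),interpolation=cv2.INTER_CUBIC)
z=np.zeros((600,800,3),np.uint8);z[:300]=o;z[300:,:300]=s
for i,im in enumerate((a,d)):cv2.imwrite('pics/%s1.png'%('wd'[i]),im['pixels'][:,:,::-1])
cv2.imwrite('pics/m1.png',z[:,:,::-1])
E
```

```text
time: 2.3
eef_pos: [558.1, 18.9, 421.9]
orientation: [0.28, 0.96, 0.0, 0.0]
force: [0.5, 0.5, 0.1]
grip_width: 53.6
gripper_force: 0.0
time: 2.6
eef_pos: [591.5, -13.0, 421.0]
orientation: [0.282, 0.959, -0.001, -0.0]
force: [0.7, 0.1, 0.4]
grip_width: 52.9
gripper_force: 0.0
t 2.6 pos [591.5 -13.  421. ] yang 57.3 tilt [-0.001 -0.001 -1.   ] w 52.9 gf 0.0 F [0.7 0.1 0.4] q [-0.12  0.47  0.12  1.31 -0.05  1.37  0.99]
to go (tool) [-0.4  0.3  1. ]
```

View pics/m1.png

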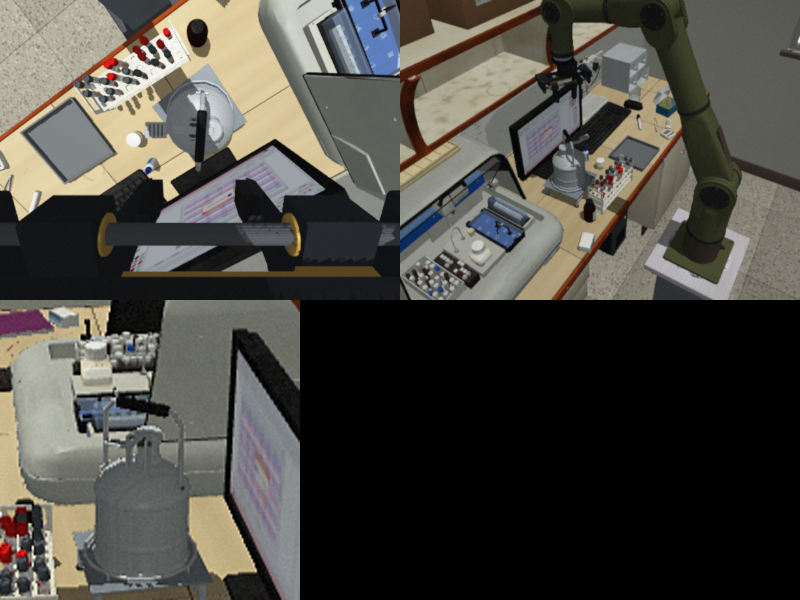

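The wrist view now shows the bar at about (205,92)–(198,170) in the 400-px panel, the thumb plate at (156,130) left of it, and the tray at (70,140). I'll measure both with this camera.

```bash
python3 - <<'E'
from h import *
c=cam('wrist');im=c['pixels']
m=(im.max(2)<50).astype(np.uint8)
r=np.zeros_like(m);r[125:285,295:350]=1
n,l,s,ce=cv2.connectedComponentsWithStats(m*r)
k=1+np.argmax(s[1:,4]);print(s[k])
(cx,cy),wh,an=cv2.minAreaRect(np.argwhere(l==k)[:,::-1].astype(np.float32));box=cv2.boxPoints(((cx,cy),wh,an))
P=np.array([plane(c,*b,292) for b in box]);print(box.round(),P.round(),P.mean(0).round(1))
e=[np.linalg.norm(P[i]-P[(i+1)%4]) for i in range(2)];print(e); d=(P[1]-P[0]) if e[0]>e[1] else P[2]-P[1];print('bar ang',np.degrees(np.arctan2(d[1],d[0])))
crop=im[140:320,10:290];cv2.imwrite('pics/c2.png',np.vstack([cv2.resize(crop,None,fx=2,fy=2),cv2.resize(im[130:320,220:410],(560,240)) *1])[:600,:,::-1])
# thumb plate
E
cat >/dev/null
```

```text
[ 295  181   55  104 2470]
[[295. 181.]
 [349. 181.]
 [349. 284.]
 [295. 284.]] [[548.  -8. 292.]
 [574.  33. 292.]
 [659. -18. 292.]
 [631. -63. 292.]] [603.2 -14.  292. ]
[np.float64(48.03839422878579), np.float64(99.53424924079762)]
bar ang -31.016362127572044
```

View pics/c2.png

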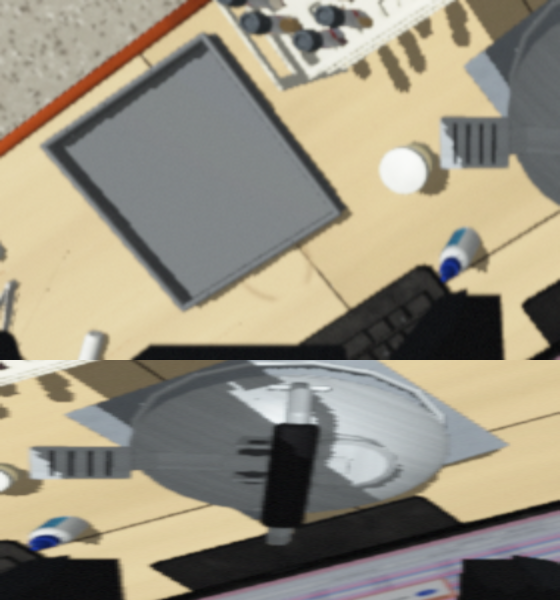

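```bash
python3 - <<'E'
from h import *
c=cam('wrist')
P=np.array([plane(c,*p,298) for p in[(315,179.9),(328.6,180.7),(320.8,262.2),(308.9,260.6)]])
print(P.round(),P.mean(0).round(1)); d=(P[2]+P[3]-P[0]-P[1])/2;print(np.linalg.norm(d),np.degrees(np.arctan2(d[1],d[0])))
T=np.array([plane(c,*p,21) for p in[(112.5,158.5),(183.5,246),(102.5,293),(31.5,213.5)]]);print(T.round(),T.mean(0).round(1),[np.linalg.norm(T[i]-T[i-1]).round() for i in range(4)])
print('pad',plane(c,247,211,267).round(), 'cup',plane(c,212,225,48).round())
E
```

```text
[[556.   8. 298.]
 [563.  18. 298.]
 [624. -28. 298.]
 [616. -37. 298.]] [590.   -9.5 298. ]
75.56963955870397 -37.218029418121006
[[ 378. -271.   21.]
 [ 557. -268.   21.]
 [ 548. -450.   21.]
 [ 372. -450.   21.]] [ 464.  -359.9   21. ] [np.float64(179.0), np.float64(179.0), np.float64(182.0), np.float64(176.0)]
pad [549. -67. 267.] cup [ 552. -192.   48.]
```

Wrist and side agree to a few mm. The grip is near (591,-11), and the thumb plate is 70 mm from it as expected, which puts can +x at about 54°. I'll correct the yaw by +0.06 and descend.

```bash
python3 -m pendant '{"gripper":[0.2,0.2,0.2,0.2,0.2],"dp":[[0.001,0.001,0.030],[0,0,0.030],[0,0,0.030],[0,0,0.025],[0,0,0.010]],"spin":[0.06,0,0,0,0]}'; python3 -m pendant '{"gripper":[0.2,0.2],"dp":[[0,0,0],[0,0,0]],"spin":[0,0]}'
python3 - <<'E'
from h import *
st((591,-11,273))
b=cam('side');a=cam('wrist')
s=cv2.resize(b['pixels'][140:260,290:410],(480,480),interpolation=cv2.INTER_CUBIC)
w=cv2.resize(a['pixels'][100:420,160:480],(320,320))
z=np.zeros((480,800,3),np.uint8);z[:,:480]=s;z[:320,480:]=w
cv2.imwrite('pics/m3.png',z[:,:,::-1])
E
```

```text
time: 3.35
eef_pos: [588.5, -8.2, 295.0]
orientation: [0.308, 0.951, -0.0, -0.002]
force: [0.7, 0.3, 0.1]
grip_width: 52.9
gripper_force: 0.0
time: 3.55
eef_pos: [591.1, -9.0, 298.2]
orientation: [0.309, 0.951, 0.0, 0.001]
force: [0.4, 0.1, 0.2]
grip_width: 52.9
gripper_force: 0.0
t 3.55 pos [591.1  -9.  298.2] yang 54.1 tilt [ 0.002  0.    -1.   ] w 52.9 gf 0.0 F [0.4 0.1 0.2] q [-0.13  0.54  0.11  1.55 -0.07  1.05  0.94]
to go (tool) [-1.  -1.7 25.2]
```

View pics/m3.png

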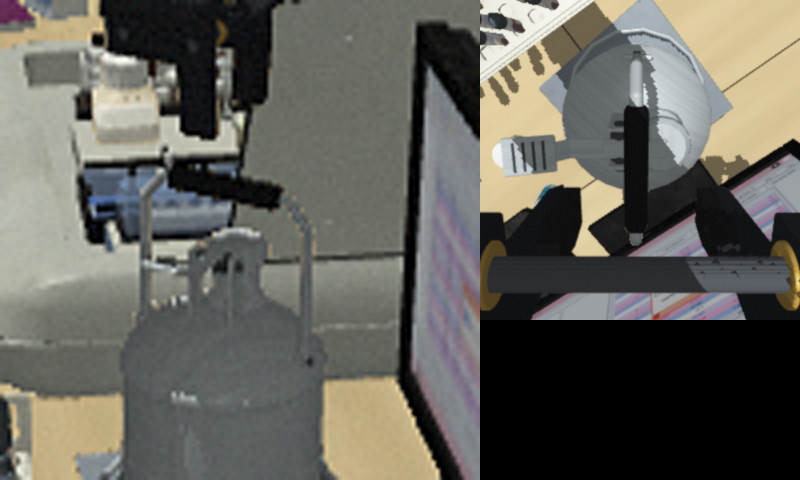

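The bar runs vertically in the wrist view (x≈637) midway between the fingers, so yaw and centring are good. I'll descend and close.

```bash
python3 -m pendant '{"gripper":[0.2,0.2,0.2,-1,-1],"dp":[[0,-0.001,0.015],[0,0,0.010],[0,0,0],[0,0,0],[0,0,0]],"spin":[0,0,0,0,0]}'; python3 -m pendant '{"gripper":[-1,-1,-1,-1,-1],"dp":[[0,0,0],[0,0,0],[0,0,0],[0,0,0],[0,0,0]],"spin":[0,0,0,0,0]}'; python3 -m pendant '{"gripper":[-1,-1,-1,-1,-1],"dp":[[0,0,-0.005],[0,0,-0.010],[0,0,-0.015],[0,0,-0.015],[0,0,0]],"spin":[0,0,0,0,0]}'
```

```text
time: 4.15
eef_pos: [590.3, -10.2, 272.6]
orientation: [0.309, 0.951, 0.0, 0.001]
force: [0.4, -0.2, -0.4]
grip_width: 39.3
gripper_force: 0.0
time: 4.65
eef_pos: [589.8, -10.1, 271.9]
orientation: [0.309, 0.951, 0.0, 0.0]
force: [0.6, -0.3, -0.2]
grip_width: 0.7
gripper_force: 0.0
time: 5.15
eef_pos: [591.5, -10.3, 319.7]
orientation: [0.309, 0.951, 0.001, 0.003]
force: [-0.0, -0.1, -0.4]
grip_width: 0.5
gripper_force: 0.0
```

The fingers closed on nothing, so the bar isn't where I assumed. I'll triangulate it from two views and check the calibration against the fingertip.

```bash
cat >> h.py <<'E'
def tri(c1,p1,c2,p2):
    o1,d1=ray(c1,*p1);o2,d2=ray(c2,*p2)
    t=np.linalg.lstsq(np.c_[d1,-d2],o2-o1,rcond=None)[0]
    a,b=o1+d1*t[0],o2+d2*t[1];return ((a+b)/2).round(1),np.linalg.norm(a-b).round(1)
E
python3 - <<'E'
from h import *
b=cam('side');a=cam('wrist')
print('tip proj side at z298 pose',proj(b,(591,-9,298)),'bar pred',proj(b,(591,-11,290)))
st()
s=cv2.resize(b['pixels'][130:250,290:410],(480,480),interpolation=cv2.INTER_CUBIC)
w=cv2.resize(a['pixels'][100:420,160:480],(320,320))
z=np.zeros((480,800,3),np.uint8);z[:,:480]=s;z[:320,480:]=w
cv2.imwrite('pics/m4.png',z[:,:,::-1])
print(a['xyz'],R.from_quat(a['orientation']).as_matrix()[:,2])
E
```

```text
tip proj side at z298 pose (np.float64(345.600487060847), np.float64(183.0071320411722)) bar pred (np.float64(345.6871599751902), np.float64(186.28910805345893))
t 5.25 pos [590.  -10.1 317.3] yang 54.0 tilt [ 0.001  0.    -1.   ] w 0.7 gf 0.0 F [0.1 0.2 0.4] q [-0.13  0.52  0.12  1.52 -0.07  1.1   0.94]
[528.56186594  33.87695286 500.99469658] [-0.23915732  0.17104948  0.95579593]
```

View pics/m4.png

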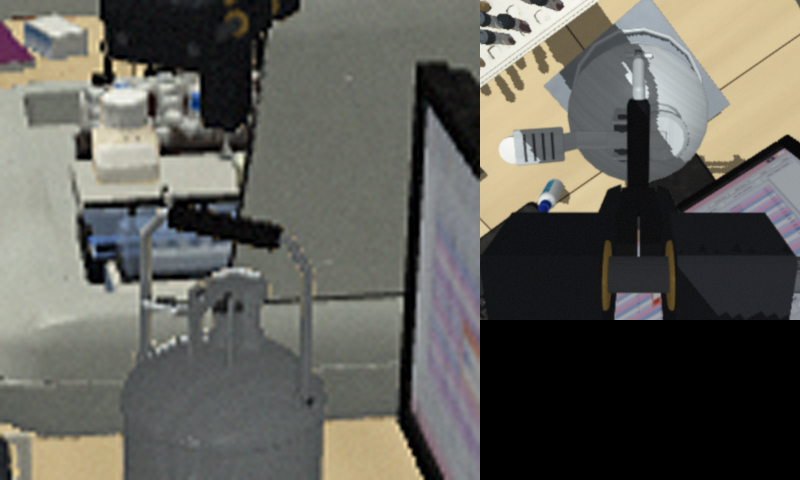

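```bash
python3 - <<'E'
from h import *
b=cam('side');a=cam('wrist');s=sense()
print('TCP in side',proj(b,s['eef_pos']),'in wrist',proj(a,s['eef_pos']),'grip pt',proj(a,np.array(s['eef_pos'])+[0,0,19]))
print('tip tri',tri(b,(346.3,161.8),a,(318,290)))
# bar top/far ends: side left end (332,184), right (360.6,189); wrist far end (318,201)
print('bar left end',tri(b,(332.5,183.5),a,(318,201)))
im=a['pixels'];
for v in range(190,330,6):
    r=im[v,290:350].max(1); x=np.where(r<55)[0]; print(v,(x.min()+290,x.max()+290,len(x)) if len(x) else None)
E
```

```text
TCP in side (np.float64(345.0796715522055), np.float64(176.35512519508637)) in wrist (np.float64(318.72874056003053), np.float64(274.27282733028517)) grip pt (np.float64(318.79670755681815), np.float64(288.45336722044243))
tip tri (array([588.4,  -7. , 351.6]), np.float64(8.7))
bar left end (array([560. ,  11.2, 289.8]), np.float64(1.6))
190 None
196 None
202 (np.int64(310), np.int64(327), 9)
208 (np.int64(308), np.int64(330), 23)
214 (np.int64(308), np.int64(330), 23)
220 (np.int64(299), np.int64(330), 32)
226 (np.int64(308), np.int64(330), 23)
232 (np.int64(296), np.int64(330), 35)
238 (np.int64(308), np.int64(330), 23)
244 (np.int64(308), np.int64(330), 23)
250 (np.int64(308), np.int64(330), 23)
256 (np.int64(300), np.int64(329), 30)
262 (np.int64(308), np.int64(330), 23)
268 (np.int64(308), np.int64(329), 22)
274 (np.int64(308), np.int64(329), 22)
280 (np.int64(308), np.int64(349), 29)
286 (np.int64(297), np.int64(349), 45)
292 (np.int64(290), np.int64(349), 60)
298 (np.int64(290), np.int64(349), 60)
304 (np.int64(290), np.int64(349), 60)
310 (np.int64(290), np.int64(349), 60)
316 (np.int64(290), np.int64(349), 60)
322 (np.int64(290), np.int64(349), 60)
328 (np.int64(290), np.int64(349), 60)
```

Triangulation puts the bar at z≈290 as expected. The fingertip, though, shows about 13 px too high in the side view, roughly 30 mm above the reported TCP. So the fingers closed just above the bar. I'll reopen, go deeper in small steps and watch the force.

```bash
python3 -m pendant '{"gripper":[0.2,0.2,0.2,0.2,0.2],"dp":[[0,0,0],[0,0,0],[0,0,0],[0,0,0],[0,-0.001,0.015]],"spin":[0,0,0,0,0]}'; python3 -m pendant '{"gripper":[0.2,0.2,0.2,0.2,0.2],"dp":[[0,0,0.015],[0,0,0.015],[0,0,0.010],[0,0,0.005],[0,0,0]],"spin":[0,0,0,0,0]}'
python3 - <<'E'
from h import *
st((592,-12,250))
b=cam('side');a=cam('wrist')
s=cv2.resize(b['pixels'][130:250,290:410],(480,480),interpolation=cv2.INTER_CUBIC)
w=cv2.resize(a['pixels'][100:420,160:480],(320,320))
z=np.zeros((480,800,3),np.uint8);z[:,:480]=s;z[:320,480:]=w
z=cv2.convertScaleAbs(z,alpha=1.6,beta=15)
cv2.imwrite('pics/m5.png',z[:,:,::-1])
E
```

```text
time: 5.85
eef_pos: [590.8, -10.9, 303.4]
orientation: [0.309, 0.951, 0.001, 0.002]
force: [-1.1, 0.2, 0.2]
grip_width: 38.3
gripper_force: 0.0
time: 6.35
eef_pos: [589.0, -10.9, 256.5]
orientation: [0.309, 0.951, -0.0, -0.0]
force: [-0.3, 0.5, 0.2]
grip_width: 53.0
gripper_force: 0.0
t 6.35 pos [589.  -10.9 256.5] yang 54.0 tilt [-0.001  0.    -1.   ] w 53.0 gf 0.0 F [-0.3  0.5  0.2] q [-0.12  0.58  0.11  1.62 -0.07  0.95  0.95]
to go (tool) [-3.   0.9  6.5]
```

View pics/m5.png

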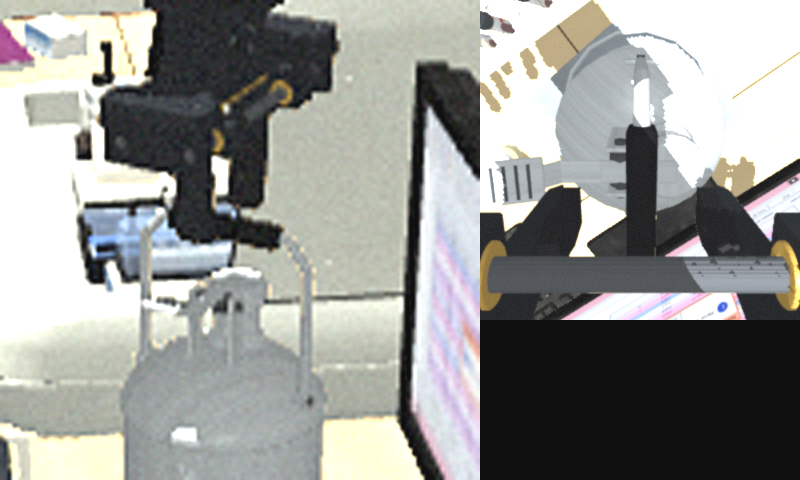

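The near fingertip is at crop (200,242), overlapping the bar. The far fingertip at (247,203) projects just above it. I'll compute the tip heights.

```bash
python3 - <<'E'
from h import *
from scipy.optimize import brentq
b=cam('side');s=sense();M=R.from_quat(s['orientation']).as_matrix();p=np.array(s['eef_pos'])
for sg,v in((-1,190.5),(1,180.75)):
    q=p+M[:,1]*sg*35
    print(sg,q.round(),proj(b,q),brentq(lambda z:proj(b,(q[0],q[1],z))[1]-v,150,450))
print(proj(b,(560,11,290)),proj(b,(591.5,-12,290)))
E
```

```text
-1 [569. -39. 258.] (np.float64(338.54932581659403), np.float64(203.38788976246775)) 292.2243081238934
1 [610.  17. 258.] (np.float64(351.358108155262), np.float64(193.16980347560153)) 291.9903587855407
(np.float64(332.2007119937443), np.float64(183.51518425539592)) (np.float64(345.9462601659638), np.float64(186.43649886204784))
```

Both tips are at z≈292 while eef_pos reads 258, so the true tip is about 34 mm above the reported TCP. I'll apply that from now on: 20 mm further down, then close.

```bash
python3 -m pendant '{"gripper":[0.2,0.2,0.2,-1,-1],"dp":[[-0.001,0.001,0.010],[-0.001,0,0.010],[0,0,0],[0,0,0],[0,0,0]],"spin":[0,0,0,0,0]}'; python3 -m pendant '{"gripper":[-1,-1,-1,-1,-1],"dp":[[0,0,0],[0,0,0],[0,0,0],[0,0,0],[0,0,0]],"spin":[0,0,0,0,0]}'
```

```text
time: 7.0
eef_pos: [591.6, -11.3, 237.0]
orientation: [0.309, 0.951, 0.0, 0.0]
force: [0.1, -0.1, 0.3]
grip_width: 39.2
gripper_force: 0.0
time: 7.5
eef_pos: [591.5, -11.1, 237.1]
orientation: [0.309, 0.951, 0.0, 0.0]
force: [-0.3, 1.3, 0.6]
grip_width: 13.7
gripper_force: 30.0
```

Gripped, with the width at 13.7 mm against 14 expected. Lifting now.

```bash
python3 -m pendant '{"gripper":[-1,-1,-1,-1,-1],"dp":[[0,0,-0.003],[0,0,-0.005],[0,0,-0.008],[0,0,-0.010],[0,0,-0.012]],"spin":[0,0,0,0,0]}'; python3 -m pendant '{"gripper":[-1,-1,-1,-1,-1],"dp":[[0,0,-0.015],[0,0,-0.015],[0,0,-0.015],[0,0,-0.015],[0,0,-0.010]],"spin":[0,0,0,0,0]}'
python3 - <<'E'
from h import *
st((464,-363,345))
a=cam('side')
cv2.imwrite('pics/s6.png',a['pixels'][100:420,240:480,::-1])
E
```

```text
time: 8.0
eef_pos: [591.3, -11.3, 275.7]
orientation: [0.309, 0.951, -0.0, -0.0]
force: [0.8, 0.4, -4.5]
grip_width: 13.8
gripper_force: 30.0
time: 8.5
eef_pos: [591.9, -11.4, 347.0]
orientation: [0.309, 0.951, 0.0, 0.001]
force: [0.7, -0.1, -5.8]
grip_width: 13.5
gripper_force: 30.0
t 8.5 pos [591.9 -11.4 347. ] yang 54.0 tilt [ 0.002  0.    -1.   ] w 13.5 gf 29.99763311818242 F [ 0.7 -0.1 -5.8] q [-0.13  0.5   0.12  1.46 -0.06  1.18  0.94]
to go (tool) [-103.1 -359.6    1.6]
```

View pics/s6.png

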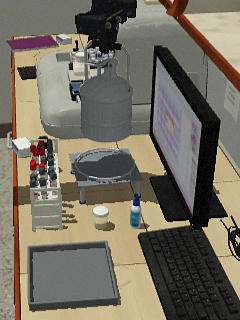

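The can hangs upright and clear of the stand, and the bystanders are untouched. The force of 5.8 N is consistent with the can's weight. I'll carry it to (464,-364).

```bash
python3 -m pendant '{"gripper":[-1,-1,-1,-1,-1],"dp":[[-0.003,-0.012,0],[-0.006,-0.022,0],[-0.009,-0.030,0],[-0.009,-0.030,0],[-0.009,-0.030,0]],"spin":[0,0,0,0,0]}'; python3 -m pendant '{"gripper":[-1,-1,-1,-1,-1],"dp":[[-0.009,-0.030,0],[-0.009,-0.030,0],[-0.009,-0.030,0],[-0.009,-0.030,0],[-0.009,-0.030,0]],"spin":[0,0,0,0,0]}'; python3 -m pendant '{"gripper":[-1,-1,-1,-1,-1],"dp":[[-0.009,-0.030,0],[-0.007,-0.030,0],[-0.004,-0.020,0],[-0.001,-0.006,0],[0,0,0]],"spin":[0,0,0,0,0]}'
python3 - <<'E'
from h import *
st((464,-364,345))
c=cam('side')
im=c['pixels'].astype(int)
g=((im.max(2)-im.min(2))<18)&(im.max(2)>50)&(im.max(2)<190)
for v in (350,360,370,380,390,398): 
    x=np.where(g[v,255:375])[0]+255; print(v,x.min(),x.max(),len(x))
for u in (272,276,280,285,290): 
    col=im[335:420,u]; print(u,''.join('g' if (q.max()-q.min())<18 else '.' for q in col), col.max(1)[::3])
E
```

```text
time: 9.05
eef_pos: [545.9, -134.9, 344.0]
orientation: [0.309, 0.951, -0.001, -0.001]
force: [0.2, 1.0, -5.2]
grip_width: 13.8
gripper_force: 30.0
time: 9.55
eef_pos: [493.9, -282.4, 344.0]
orientation: [0.309, 0.951, -0.0, -0.001]
force: [1.0, 0.2, -5.0]
grip_width: 14.1
gripper_force: 30.0
time: 10.05
eef_pos: [461.2, -363.1, 344.2]
orientation: [0.31, 0.951, 0.0, -0.001]
force: [0.6, -0.4, -5.6]
grip_width: 13.5
gripper_force: 30.0
t 10.05 pos [ 461.2 -363.1  344.2] yang 53.9 tilt [-0.001  0.001 -1.   ] w 13.5 gf 29.996922556310892 F [ 0.6 -0.4 -5.6] q [ 0.5   0.5   0.15  1.48 -0.08  1.17  1.61]
to go (tool) [-2.8  1.  -0.8]
350 268 348 80
360 268 350 81
370 268 352 83
380 268 354 85
390 268 356 87
398 268 357 89
272 ...........ggggggggggggggggggggggggggggggggggggggggggggggggggggggggggggggggg......... [207 209 214 215  84  59  48  51 118  48  49  50  49  52  51  55  56  56
  51  49  51  54  51  75  63  74 222 222 224]
276 ..........gggggggggggggggggggggggggggggggggggggggggggggggggggggggggggggggggg......... [205 208 209 211  75  62 126 130 123 125 124 127 118 125 123 123 129 124
 122 126 123 122 108  74  64  78 219 217 216]
280 ..........ggggggggggggggggggggggggggggggggggggggggggggggggggggggggggggggggg.......... [214 212 212 198  64  59 129 125 128 125 128 122 127 129 128 125 124 121
 120 126 129 128 131  63  65  90 215 213 221]
285 ..........ggggggggggggggggggggggggggggggggggggggggggggggggggggggggggggggggg.......... [215 216 216 184  58  57 124 126 124 124 124 124 131 128 126 126 125 123
 126 127 129 121 132  60  59  91 218 218 216]
290 .........ggggggggggggggggggggggggggggggggggggggggggggggggggggggggggggggggg........... [205 210 212 158  66  59 122 125 125 122 128 127 129 125 123 127 127 128
 128 127 128 128 131  63  57 207 218 219 221]
```

```bash
python3 - <<'E'
from h import *
c=cam('side');im=c['pixels'].astype(int)
for u in (280,300,340):
    g=im[:,u].max(1); print(u,[(v,g[v]) for v in list(range(340,357))+list(range(393,412))])
for u,v,z in [(285,345,21),(285,352.5,4),(285,401,21),(285,409,0)]: print(v,z,plane(c,u,v,z).round(1))
for r,z in((370,21),(390,21)):print(plane(c,267.5,r,z).round(1),plane(c,{370:352.5,390:356.5}[r],r,z).round(1))
E
```

```text
280 [(340, np.int64(209)), (341, np.int64(215)), (342, np.int64(216)), (343, np.int64(216)), (344, np.int64(196)), (345, np.int64(141)), (346, np.int64(101)), (347, np.int64(67)), (348, np.int64(59)), (349, np.int64(64)), (350, np.int64(62)), (351, np.int64(53)), (352, np.int64(119)), (353, np.int64(130)), (354, np.int64(126)), (355, np.int64(124)), (356, np.int64(128)), (393, np.int64(126)), (394, np.int64(128)), (395, np.int64(128)), (396, np.int64(125)), (397, np.int64(123)), (398, np.int64(123)), (399, np.int64(127)), (400, np.int64(129)), (401, np.int64(129)), (402, np.int64(128)), (403, np.int64(103)), (404, np.int64(68)), (405, np.int64(58)), (406, np.int64(61)), (407, np.int64(64)), (408, np.int64(60)), (409, np.int64(64)), (410, np.int64(90)), (411, np.int64(207))]
300 [(340, np.int64(210)), (341, np.int64(209)), (342, np.int64(210)), (343, np.int64(181)), (344, np.int64(124)), (345, np.int64(75)), (346, np.int64(61)), (347, np.int64(58)), (348, np.int64(60)), (349, np.int64(56)), (350, np.int64(97)), (351, np.int64(123)), (352, np.int64(128)), (353, np.int64(122)), (354, np
[... 750 characters left out ...]
3, np.int64(117)), (354, np.int64(76)), (355, np.int64(50)), (356, np.int64(56)), (393, np.int64(54)), (394, np.int64(57)), (395, np.int64(56)), (396, np.int64(49)), (397, np.int64(119)), (398, np.int64(127)), (399, np.int64(80)), (400, np.int64(62)), (401, np.int64(61)), (402, np.int64(61)), (403, np.int64(59)), (404, np.int64(58)), (405, np.int64(66)), (406, np.int64(205)), (407, np.int64(225)), (408, np.int64(220)), (409, np.int64(219)), (410, np.int64(222)), (411, np.int64(217))]
345 21 [ 413.8 -276.    21. ]
352.5 4 [ 412.8 -281.7    4. ]
401 21 [ 403.8 -451.2   21. ]
409 0 [ 402.9 -452.     0. ]
[ 371.6 -355.1   21. ] [ 553.  -377.5   21. ]
[ 369.8 -415.8   21. ] [ 551.5 -438.1   21. ]
```

Tray centre by both edge pairs is about (462,-366). The can underside should be at z≈165, so contact is expected at eef z≈183. Descending.

```bash
python3 -m pendant '{"gripper":[-1,-1,-1,-1,-1],"dp":[[-0.001,-0.002,0.012],[0,0,0.022],[0,0,0.025],[0,0,0.025],[0,0,0.025]],"spin":[0,0,0,0,0]}'; python3 -m pendant '{"gripper":[-1,-1,-1,-1,-1],"dp":[[0,0,0.020],[0,0,0.012],[0,0,0.006],[0,0,0.003],[0,0,0]],"spin":[0,0,0,0,0]}';  python3 -m pendant '{"gripper":[-1,-1,-1],"dp":[[0,0,0.002],[0,0,0.002],[0,0,0.001]],"spin":[0,0,0]}'; python3 -c "
from h import *
st((462,-366,183))"
```

```text
time: 10.65
eef_pos: [462.7, -363.3, 234.1]
orientation: [0.308, 0.952, 0.0, -0.0]
force: [0.8, 0.4, -5.4]
grip_width: 13.6
gripper_force: 30.0
time: 11.15
eef_pos: [462.6, -364.9, 195.2]
orientation: [0.309, 0.951, -0.0, 0.0]
force: [0.8, -0.2, -5.1]
grip_width: 13.3
gripper_force: 30.0
time: 11.45
eef_pos: [462.3, -364.9, 190.1]
orientation: [0.309, 0.951, -0.0, 0.0]
force: [1.4, 0.6, -5.1]
grip_width: 13.4
gripper_force: 30.0
t 11.45 pos [ 462.3 -364.9  190.1] yang 54.0 tilt [ 0. -0. -1.] w 13.4 gf 29.99525321647525 F [ 1.4  0.6 -5.1] q [ 0.52  0.66  0.12  1.7  -0.1   0.79  1.63]
to go (tool) [-0.4 -1.1  7.1]
```

```bash
python3 -m pendant '{"gripper":[-1,-1,-1,-1,-1],"dp":[[0,-0.001,0.001],[0,0,0.001],[0,0,0.001],[0,0,0.001],[0,0,0.001]],"spin":[0,0,0,0,0]}'; python3 -m pendant '{"gripper":[-1,-1],"dp":[[0,0,0.001],[0,0,0.0005]],"spin":[0,0]}'
```

```text
time: 11.95
eef_pos: [461.6, -365.6, 184.8]
orientation: [0.309, 0.951, 0.0, -0.0]
force: [0.0, -0.7, -5.7]
grip_width: 13.4
gripper_force: 30.0
time: 12.15
eef_pos: [461.6, -365.6, 183.3]
orientation: [0.309, 0.951, 0.0, -0.0]
force: [0.2, -0.3, -4.7]
grip_width: 13.6
gripper_force: 30.0
```

```bash
python3 -m pendant '{"gripper":[-1,-1],"dp":[[0,0,0.001],[0,0,0]],"spin":[0,0]}'; python3 -m pendant '{"gripper":[-1,-1],"dp":[[0,0,0.001],[0,0,0]],"spin":[0,0]}'
```

```text
time: 12.35
eef_pos: [461.8, -365.7, 183.1]
orientation: [0.309, 0.951, -0.0, 0.0]
force: [-2.2, 0.7, 2.9]
grip_width: 13.8
gripper_force: 30.0
time: 12.55
eef_pos: [461.9, -365.9, 183.1]
orientation: [0.309, 0.951, -0.0, 0.001]
force: [-2.4, 3.0, 9.7]
grip_width: 13.5
gripper_force: 30.0
```

The can touched down at exactly the predicted height. I'll relieve the press, open part-way and rise.

```bash
python3 -m pendant '{"gripper":[-1,0.1,0.1,0.1,0.1],"dp":[[0,0,-0.0015],[0,0,0],[0,0,0],[0,0,0],[0,0,0]],"spin":[0,0,0,0,0]}'; python3 -m pendant '{"gripper":[0.1,0.1,0.1,0.1,0.1],"dp":[[0,0,-0.005],[0,0,-0.010],[0,0,-0.020],[0,0,-0.030],[0,0,-0.030]],"spin":[0,0,0,0,0]}'; python3 -m pendant '{"gripper":[-1,-1,-1,-1],"dp":[[0,0,-0.020],[0,0,0],[0,0,0],[0,0,0]],"spin":[0,0,0,0]}'
python3 - <<'E'
from h import *
st()
b=cam('side');a=cam('wrist')
for n,c in(('s',b),('w',a)): cv2.imwrite('pics/7%s.png'%n,c['pixels'][:,:,::-1])
g=np.array([461.8,-365.8,236]);t=np.radians(144)
print('bar ends pred side',[np.round(proj(b,g+s*39*np.array([np.cos(t),np.sin(t),0])),1) for s in(1,-1)],'wrist',[np.round(proj(a,g+[0,0,8]+s*39*np.array([np.cos(t),np.sin(t),0])),1) for s in(1,-1)])
for n,c,r in(('side',b,(245,330,285,345)),('wrist',a,(100,300,295,345))):
    im=c['pixels']; m=np.zeros(im.shape[:2],np.uint8); m[r[0]:r[1],r[2]:r[3]]=(im.max(2)<45)[r[0]:r[1],r[2]:r[3]]
    k,l,s,ce=cv2.connectedComponentsWithStats(m); 
    print(n,[(q.tolist()) for q in s[1:] if q[4]>40])
E
```

```text
time: 13.05
eef_pos: [461.8, -365.8, 182.9]
orientation: [0.309, 0.951, -0.0, 0.0]
force: [-0.2, 0.1, -0.5]
grip_width: 43.4
gripper_force: 0.0
time: 13.55
eef_pos: [461.4, -365.6, 279.6]
orientation: [0.309, 0.951, -0.0, 0.0]
force: [0.9, 0.4, 0.7]
grip_width: 48.7
gripper_force: 0.0
time: 13.95
eef_pos: [461.0, -365.1, 296.9]
orientation: [0.309, 0.951, 0.0, -0.001]
force: [0.8, 0.9, 0.1]
grip_width: 18.7
gripper_force: 0.0
t 13.95 pos [ 461.  -365.1  296.9] yang 54.0 tilt [-0.002  0.001 -1.   ] w 18.7 gf 0.0 F [0.8 0.9 0.1] q [ 0.51  0.54  0.15  1.56 -0.09  1.05  1.62]
bar ends pred side [array([290.8, 280.9]), array([324.8, 291.4])] wrist [array([318.5, 193. ]), array([318.5, 297.9])]
side [[288, 268, 38, 28, 326]]
wrist [[308, 193, 20, 103, 1841], [295, 288, 6, 12, 71], [336, 288, 9, 12, 108]]
```

The handle is where predicted in both views (side box 288–326 against 291–325; wrist centred at 318), so the can stands upright. Next I'll turn the closed gripper -π/2 so its long side lies along the bail, then move 72 mm out over the thumb plate.

```bash
python3 -m pendant '{"gripper":[-1,-1,-1,-1,-1],"dp":[[0,0,0],[0,0,0],[0,0,0],[0,0,0],[0,0,0]],"spin":[-0.143,-0.143,-0.143,-0.143,-0.143]}'; python3 -m pendant '{"gripper":[-1,-1,-1,-1,-1],"dp":[[0,0,0],[0,0,0],[0,0,0],[0,0,0],[0,0,0]],"spin":[-0.143,-0.143,-0.143,-0.143,-0.143]}'; python3 -m pendant '{"gripper":[-1,-1,-1,-1,-1],"dp":[[0,0,0],[0.020,0,0],[0.030,0,0],[0.022,0,0],[0,0,0]],"spin":[-0.141,0,0,0,0]}'
python3 - <<'E'
from h import *
st((419.5,-424,296))
c=cam('wrist');im=c['pixels'].astype(int)
p=np.array([420.7,-422.4,213]);x=np.array([.588,.809,0]);y=np.array([-.809,.588,0])
for a,b in((-17,-13),(-17,13),(17,13),(17,-13),(0,0)):print(np.round(proj(c,p+a*x+b*y)),end=' ')
cv2.imwrite('pics/8w.png',c['pixels'][:,:,::-1])
u,v=map(int,proj(c,p));print(im[v-60:v+70:6,u].max(1),im[v,u-60:u+60:5].max(1))
E
```

```text
time: 14.55
eef_pos: [461.2, -365.3, 296.9]
orientation: [-0.047, 0.999, 0.001, -0.001]
force: [-0.4, -0.3, -0.1]
grip_width: 0.4
gripper_force: 0.0
time: 15.05
eef_pos: [461.0, -364.7, 296.3]
orientation: [-0.382, 0.924, 0.001, -0.002]
force: [0.1, 0.9, -1.2]
grip_width: 0.3
gripper_force: 0.0
time: 15.55
eef_pos: [413.0, -424.7, 294.2]
orientation: [-0.434, 0.901, 0.004, -0.003]
force: [-0.4, -0.3, -0.2]
grip_width: 0.4
gripper_force: 0.0
t 15.55 pos [ 413.  -424.7  294.2] yang 141.4 tilt [-0.008  0.004 -1.   ] w 0.4 gf 0.0 F [-0.4 -0.3 -0.2] q [ 1.23  0.69 -0.96  1.51  0.58  1.25  2.65]
to go (tool) [-4.6 -4.6 -1.8]
[293. 223.] [327. 222.] [328. 263.] [296. 264.] [311. 243.] [ 87  74  74 104 103  99 110 115 115 117 116 114 109 107 113 113 112 114
  20  17  20  19] [ 73  71  73 111 117 118 118 121 115 114 117 113 116 118 116 116 120 113
 117 116 117 110 112  87]
```

The last joint is at its limit (q7=2.65). I'll back off 0.11 rad; the gripper's body, about 9° off the bail line, still clears the bar and uprights by about 15 mm. I'll check the margin before going down.

```bash
python3 -m pendant '{"gripper":[-1,-1,-1,-1],"dp":[[0,0,0],[0,0,0],[0,0,0],[0,0,0]],"spin":[0.08,0,0,0]}'; python3 -c "
from h import *
st((419.5,-424,226))"
```

```text
time: 16.0
eef_pos: [417.0, -420.3, 296.4]
orientation: [-0.402, 0.916, 0.002, -0.002]
force: [-0.0, -0.0, 0.2]
grip_width: 0.3
gripper_force: 0.0
t 16.0 pos [ 417.  -420.3  296.4] yang 137.4 tilt [-0.005  0.003 -1.   ] w 0.3 gf 0.0 F [-0.  -0.   0.2] q [ 1.21  0.68 -0.94  1.51  0.57  1.25  2.59]
to go (tool) [ 0.9 -4.7 70.3]
```

```bash
python3 -m pendant '{"gripper":[-1,-1,-1,-1,-1],"dp":[[0.001,-0.005,0],[0,0,0.015],[0,0,0.020],[0,0,0.020],[0,0,0]],"spin":[0.06,0,0,0,0]}'; python3 -c "
from h import *
st((419.5,-424,190))"
```

```text
time: 16.5
eef_pos: [417.6, -424.2, 238.8]
orientation: [-0.374, 0.928, 0.004, -0.003]
force: [-0.6, -0.2, -0.8]
grip_width: 0.5
gripper_force: 0.0
t 16.5 pos [ 417.6 -424.2  238.8] yang 133.9 tilt [-0.009  0.006 -1.   ] w 0.5 gf 0.0 F [-0.6 -0.2 -0.8] q [ 1.19  0.74 -0.89  1.58  0.61  1.14  2.49]
to go (tool) [-1.6 -1.7 48.8]
```

```bash
python3 -m pendant '{"gripper":[-1,-1,-1,-1,-1],"dp":[[-0.001,-0.001,0.015],[0,0,0.015],[0,0,0.012],[0,0,0.006],[0,0,0]],"spin":[0,0,0,0,0]}'; python3 -m pendant '{"gripper":[-1,-1,-1,-1,-1],"dp":[[0,0,0.003],[0,0,0.003],[0,0,0.003],[0,0,0.003],[0,0,0]],"spin":[0,0,0,0,0]}'; python3 -c "
from h import *
st((419.5,-424,137))"
```

```text
time: 17.0
eef_pos: [419.8, -424.7, 192.2]
orientation: [-0.373, 0.928, 0.003, -0.002]
force: [-0.3, 0.4, -0.7]
grip_width: 0.8
gripper_force: 0.0
time: 17.5
eef_pos: [420.0, -424.9, 180.9]
orientation: [-0.373, 0.928, 0.002, -0.002]
force: [-0.3, 0.9, 0.1]
grip_width: 0.3
gripper_force: 0.0
t 17.5 pos [ 420.  -424.9  180.9] yang 133.8 tilt [-0.005  0.003 -1.   ] w 0.3 gf 0.00012447039580365526 F [-0.3  0.9  0.1] q [ 1.17  0.8  -0.85  1.65  0.68  1.02  2.43]
to go (tool) [-0.3  0.7 43.9]
```

```bash
for i in 1 2; do :; done; python3 -m pendant '{"gripper":[-1,-1,-1,-1,-1],"dp":[[0,0,0.002],[0,0,0.002],[0,0,0.002],[0,0,0.002],[0,0,0]],"spin":[0,0,0,0,0]}'; python3 -m pendant '{"gripper":[-1,-1,-1,-1,-1],"dp":[[0,0,0.003],[0,0,0.003],[0,0,0.003],[0,0,0.003],[0,0,0]],"spin":[0,0,0,0,0]}'
```

```text
time: 18.0
eef_pos: [420.4, -425.3, 173.2]
orientation: [-0.373, 0.928, 0.002, -0.002]
force: [0.5, -1.2, 3.5]
grip_width: 0.4
gripper_force: 1.3
time: 18.5
eef_pos: [420.0, -425.1, 160.8]
orientation: [-0.373, 0.928, 0.002, -0.002]
force: [-1.1, -2.1, 3.4]
grip_width: 0.8
gripper_force: 1.8
```

The plate was met at the expected height and is giving with about 3.5 N. I'll go on toward the stop at eef z≈136.

```bash
python3 -m pendant '{"gripper":[-1,-1,-1,-1,-1],"dp":[[0,0,0.003],[0,0,0.003],[0,0,0.003],[0,0,0.003],[0,0,0]],"spin":[0,0,0,0,0]}'; python3 -m pendant '{"gripper":[-1,-1,-1,-1,-1],"dp":[[0,0,0.002],[0,0,0.002],[0,0,0.002],[0,0,0],[0,0,0]],"spin":[0,0,0,0,0]}'; python3 -m pendant '{"gripper":[-1,-1,-1,-1],"dp":[[0,0,0.001],[0,0,0.001],[0,0,0],[0,0,0]],"spin":[0,0,0,0]}'; python3 -c "
from h import *
st((419.5,-424,137))"
```

```text
time: 19.0
eef_pos: [420.1, -425.1, 149.2]
orientation: [-0.373, 0.928, 0.002, -0.002]
force: [-2.5, -2.5, 6.2]
grip_width: 0.5
gripper_force: 3.1
time: 19.5
eef_pos: [420.6, -424.6, 143.6]
orientation: [-0.373, 0.928, 0.002, -0.001]
force: [-0.3, -1.6, 6.5]
grip_width: 0.4
gripper_force: 3.5
time: 19.9
eef_pos: [420.8, -424.3, 141.7]
orientation: [-0.373, 0.928, 0.002, -0.001]
force: [-0.9, -1.0, 7.0]
grip_width: 0.4
gripper_force: 3.6
t 19.9 pos [ 420.8 -424.3  141.7] yang 133.8 tilt [-0.004  0.003 -1.   ] w 0.4 gf 3.5670036798160254 F [-0.9 -1.   7. ] q [ 1.15  0.85 -0.82  1.69  0.73  0.95  2.38]
to go (tool) [0.8 1.1 4.7]
```

```bash
python3 -m pendant '{"gripper":[-1,-1,-1,-1],"dp":[[0,0,0.001],[0,0,0.001],[0,0,0],[0,0,0]],"spin":[0,0,0,0]}'; python3 -m pendant '{"gripper":[-1,-1,-1],"dp":[[0,0,0.001],[0,0,0],[0,0,0]],"spin":[0,0,0]}'; python3 -m pendant '{"gripper":[-1,-1,-1],"dp":[[0,0,0.001],[0,0,0],[0,0,0]],"spin":[0,0,0]}'
```

```text
time: 20.3
eef_pos: [421.1, -424.0, 139.8]
orientation: [-0.373, 0.928, 0.002, -0.001]
force: [-0.7, -0.5, 8.1]
grip_width: 0.6
gripper_force: 3.7
time: 20.6
eef_pos: [421.2, -423.8, 138.9]
orientation: [-0.373, 0.928, 0.002, -0.001]
force: [-0.8, 0.1, 8.2]
grip_width: 0.1
gripper_force: 3.7
time: 20.9
eef_pos: [421.4, -423.6, 138.0]
orientation: [-0.373, 0.928, 0.002, -0.001]
force: [-0.1, -1.3, 7.9]
grip_width: 0.5
gripper_force: 3.8
```

```bash
python3 -m pendant '{"gripper":[-1,-1,-1],"dp":[[0,0,0.001],[0,0,0],[0,0,0]],"spin":[0,0,0]}'; python3 -m pendant '{"gripper":[-1,-1,-1],"dp":[[0,0,0.001],[0,0,0],[0,0,0]],"spin":[0,0,0]}'; python3 -m pendant '{"gripper":[-1,-1,-1],"dp":[[0,0,0.0005],[0,0,0],[0,0,0]],"spin":[0,0,0]}'
```

```text
time: 21.2
eef_pos: [421.5, -423.5, 137.3]
orientation: [-0.373, 0.928, 0.002, -0.0]
force: [-0.2, 0.7, 10.1]
grip_width: 0.6
gripper_force: 4.6
time: 21.5
eef_pos: [421.6, -423.5, 137.0]
orientation: [-0.373, 0.928, 0.002, -0.0]
force: [-2.3, 1.8, 15.2]
grip_width: 0.6
gripper_force: 6.9
time: 21.8
eef_pos: [421.7, -423.5, 136.9]
orientation: [-0.373, 0.928, 0.002, -0.0]
force: [-3.4, 2.2, 17.5]
grip_width: 0.5
gripper_force: 8.1
```

The force climbs steeply at z≈137, which is the stop (42 mm of travel as expected). I'll ease slightly, confirm it's steady, and check that the bar hasn't moved in the side view.

```bash
python3 -m pendant '{"gripper":[-1,-1,-1,-1,-1],"dp":[[0,0,-0.0005],[0,0,0],[0,0,0],[0,0,0],[0,0,0]],"spin":[0,0,0,0,0]}';python3 -m pendant '{"gripper":[-1,-1,-1,-1,-1],"dp":[[0,0,0],[0,0,0],[0,0,0],[0,0,0],[0,0,0]],"spin":[0,0,0,0,0]}'
python3 - <<'E'
from h import *
st()
old=cv2.imread('pics/s6.png')[:,:,::-1].astype(int);new=cam('side')['pixels'].astype(int)[100:420,240:480]
d=np.abs(old-new).max(2)
for n,(u,v) in dict(cup=(101,215),bottle=(135,212)).items(): print(n,(d[v-15:v+15,u-10:u+10]>40).mean())
c7=cv2.imread('pics/7s.png')[:,:,::-1].astype(int)[100:420,240:480]
print('can body diff',(np.abs(c7-new).max(2)[200:260,60:90]>40).mean())
E
```

```text
time: 22.3
eef_pos: [421.6, -423.5, 137.0]
orientation: [-0.373, 0.928, 0.002, -0.0]
force: [-1.7, 0.7, 14.5]
grip_width: 0.6
gripper_force: 6.9
time: 22.8
eef_pos: [421.6, -423.5, 137.0]
orientation: [-0.373, 0.928, 0.002, -0.0]
force: [-3.3, -0.2, 15.0]
grip_width: 0.3
gripper_force: 6.9
t 22.8 pos [ 421.6 -423.5  137. ] yang 133.8 tilt [-0.002  0.003 -1.   ] w 0.3 gf 6.880101316182845 F [-3.3 -0.2 15. ] q [ 1.15  0.85 -0.81  1.69  0.74  0.94  2.38]
cup 0.3
bottle 0.02
can body diff 0.5794444444444444
```

```bash
python3 - <<'E'
from h import *
c=cam('side');o=cv2.imread('pics/side0.png')[:,:,::-1];w=cam('wrist')['pixels']
for n,im in(('old',o),('7s',cv2.imread('pics/7s.png')[:,:,::-1]),('new',c['pixels'])):
    r=im[300:335,325:390].astype(int); m=(r.min(2)>185); b=(r[:,:,2]-r[:,:,0]>50)
    print(n,m.sum(),np.argwhere(m).mean(0).round(1),b.sum(),np.argwhere(b).mean(0).round(1))
    m=(im[225:330,270:350].max(2)<45); print('  dark rows/cols',np.argwhere(m).mean(0).round(1) if m.any() else 0, m.sum())
im=c['pixels'][290:340:4,325:360:3].max(2);print(im);print(o[290:340:4,325:360:3].max(2))
E
```

```text
old 128 [ 9.6 20.3] 140 [14.6 49.7]
  dark rows/cols [38.7 16.6] 219
7s 24 [ 7.6 48.9] 147 [14.6 49.6]
  dark rows/cols [29.2 28.6] 1095
new 122 [ 9.7 23.5] 148 [14.7 49.6]
  dark rows/cols [64.8 28.7] 3293
[[215  55  90 105  93  91 106  91  86  98  92  93]
 [ 15  24  38  23  41 106 100 104  97 104  98  94]
 [ 23  26  47  22  21 111 107 103  98  99  99  96]
 [ 42  51  26  25  19 105  96  90  93  91 206 191]
 [ 27  20  25  23 251 238 235 215 215 208 214 209]
 [ 27  22  33  14 253 241 238 238 210 208 211 211]
 [ 22  22  20  97 233 247 224 135 218 216 212 210]
 [ 19  45 201 103 215 205 200 193 218 212 212 213]
 [101  95  87 101 216 210 189 150  92 223 213 211]
 [176  98  96 107 136 120 125 115 104 105 224 211]
 [180 173 155 106 156 133  94  92  93 206 212 217]
 [105 105 179 106 110  92 218 214 217 217 212 214]
 [108 107  99 105 103  97 220 217 216 214 212 217]]
[[ 87  84  91  94  85  78  89  79  78  86  86  88]
 [ 90  90  88  89  87  93  88  91  90  88  89  85]
 [ 92  90  91  90  89  92  89  89  92  91  86  84]
 [ 17  86  92  91  88  92  83  81  80  83 180 176]
 [192 198 196 194 221 222 221 198 197 193 190 190]
 [191 194 192 234 229 228 228 226 196 190 193 192]
 [195 196 192 147 207 236 200 121 197 198 192 191]
 [198 195 196 178 190 184 186 174 198 194 197 194]
 [193 194 192 155 192 186 169 125  79 203 193 190]
 [192 194 191 181 118 112 115  96  93  93 201 191]
 [194 194 193 193 194 182  77  83  86 182 194 192]
 [199 199 198 195 195 190 196 195 200 197 195 196]
 [193 200 198 192 196 198 194 199 196 197 194 196]]
```

The cup's right edge and base pixels are unchanged (its left side is only occluded), and the bottle hasn't moved. The lid is at its stop with a steady 15 N, so I'm handing in.

```bash
python3 -c "
from h import *
print(hand_in())"
```

```text
the job is handed in; nothing more can be done
None
```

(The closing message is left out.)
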